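Snap the open pipe clip shut with the clip pliers

TASK

One of the two pipes in front of the water filter still has its clip open. Take the clip pliers by both handles, bring their open jaws round the two ears of that clip, and squeeze until the clip snaps shut. Then let go and leave the pliers lying flat on the worktop; do not push on the pipe or its clip with the gripper itself.

Things in the scene. Friction and masses are not known exactly. Their poses are not given: they have to be found in the camera images.
- pliers: Loose clip pliers, 210 mm long, 155 g, grey handles, balanced at the grip, steel jaws. Origin on the hinge pin, at worktop level; x runs along the midline to the jaws, z up. Grip both handles from outside at x = -75 mm: upright bars 7 mm thick, top 26 mm above the worktop, 60 mm wide overall when open. Jaws end at x = +77 mm, 4 to 18 mm above the worktop, 46 mm apart.
- pliers_hinge (a joint): Pliers hinge: 0 = sprung open, 0.5 rad = fully squeezed. Per rad the width over the handles falls 75 mm and the jaw gap 70 mm. A spring pushes the handles apart with 9 N, growing to 12 N: squeezed to 54 mm they are held firmly for carrying, jaws still 40 mm apart. The clip adds up to 7 N and is shut at about 25 mm; a gripper told to close to 20 mm does it. Reopens when released.
- outlet: Fixed grey pipe (24 mm thick, 67 mm high) with the open clip; a like pipe 90 mm beside it has a shut one. Origin on its axis at the worktop; -x points away from the white filter box, midway between the clip's two ears: steel tabs 6 to 22 mm above the worktop, from 17 to 50 mm along -x, 22 mm wide over both (13 shut). Put the jaw ends 36 mm along -x. The clip turns on the pipe to centre itself.
- clip_ear (a joint): Snap of the open clip: 0 = open, 0.225 rad = snapped shut. Over-centre spring: springs back if let go before the middle (0.11), snaps on and stays shut beyond it; needs about 6 N on the ears.

How it is judged (in metres and radians):
On the way:
1. the pliers press on the open clip (contact force between pliers and outlet above 1.5 N), for 0.04 s.
At the end, for the whole second after the job is handed in: The clip is snapped shut (over 0.2 rad) and the pliers lie released on the worktop, flat within 0.15 rad and their underside within 12 mm of it, sprung open (hinge under 0.1 rad) and at rest (value of joint clip_ear above 0.2 rad and value of joint pliers_hinge below 0.1 rad and height (world z) of pliers below 0.012 m and angle between pliers's own z axis and vertical below 0.15 rad and linear speed of pliers below 0.02 m/s); the robot touches nothing.
It fails at once if the fingers or arm push on the pipe or its clip (contact force between any of the fingers, the arm and outlet above 2 N).
It also fails if it takes over 42 s, if anything falls off the work surface, if the arm or the gripper's body presses on something with over 40 N, if the wrist force passes 120 N, or if a joint passes its speed limit or range.

ROBOT

A 6-joint arm with a two-finger parallel gripper is mounted at the origin on a cart in front of the work surface, level with it; the furniture and walls round the work are solid. World frame = base frame: x ahead of the robot, y to its left, z up, the work surface at z = 0. Lengths are in mm, angles in rad, forces in N, time in s.
With the tool pointing down it reaches from about 350 to 875 mm from the base axis. Payload 4.2 kg.
Tool frame: the origin (TCP) lies midway between the tips of the shut fingers; the grasp point (between the pads) lies 19 mm behind it (arm.hold_point_z is the distance from the TCP to the grasp point, in mm); z points along the fingers, y is the line along which they close (so a half turn about z gives the same grasp; the last joint's range is limited). The gripper opens to 85 mm and grips with 20 to 120 N. Pads are 22 mm wide; open, the fingers measure 114 mm over their backs; the gripper's body (76 mm by 85 mm) begins 54 mm behind the grasp point. The pads swing forward as they close: fully open they stand 13 mm farther back than shut.
Start: joints at [1.509, 0.385, 0.008, 0, -1.194, -0.259], TCP at [197.046, 593.104, 231.312] pointing down, gripper open.
Joint ranges: [-3.14, 3.14], [-1.21, 2.06], [-1.07, 1.41], [-3.16, 2.05], [-2.99, -0.16], [-3.1, 3.1]. Speed limits (rad/s): [2.79, 2.79, 3.14, 3.14, 3.14, 3.14].

INTERFACE

Orientations are given as a unit quaternion [x, y, z, w].
In Python, from bench import arm, vision gives the robot as it stands. The module is installed in compiled form; this text tells all that it offers.
- The arm moves only by the tool servo_tool, never from a script. Its argument "plan" is a list of rows, each a list of 7 numbers: the shift along the world's x, y, z each as a share of 300 mm, from -1 to 1, then the turn, a rotation vector about the world's x, y, z each as a share of 2 rad, from -1 to 1, then the opening, from 0 (shut) to 1 (fully open). A call has 1 to 20 rows; each row shifts and turns the commanded pose from where the row before left it; what a row does not reach is not made up. A row lasts 1/8 s, in which the tool goes at most 62.5 mm and 10.7 degrees, less where a joint would pass 70% of its speed; a pose out of reach is approached as far as the arm can. A call with a number of a shift or a turn outside -1 to 1 is refused whole. A call with a gripper value outside its range is refused whole. The fingers move at their own pace and stop on an object; the grip force is fixed at half the most. Time passes only in rows, so rows that do not move let the fingers close. It gives the time, the measured TCP pose, the force, the opening and the grip force at its end, in the units of the state.
- arm.read_state(): the state, without advancing time (a new reading comes with each control period).
- vision.get_image(name): name is "scene" or "top" or "wrist"; returns a dict with "image" (480x640x3 uint8, red, green, blue), "z_map" (480x640 float32, mm along the optical axis (not along the pixel's ray), 0 where there is no reading), "K" (3x3 intrinsics, pixels), "D" ([k1, k2, p1, p2, k3] as OpenCV has them; the pictures are not rectified), "world_to_cam" (4x4, takes a point from world to camera coordinates); the wrist camera has in their place "mount" (4x4, takes a point from camera to tool coordinates, whose origin is the TCP and whose axes are the flange's). Camera axes: x right, y down, z forward; pixel columns grow to the right and rows downward; lengths in mm; the calibration is good to about 2 mm. A picture is of the moment at which its call begins: read the wrist's pose just before it.
- arm.job_done(): hands the job in; it is judged then, once.
The state is a dict: "clock": time; "joints": joint angles; "joint_vel": joint speeds; "joint_efforts": joint torques, N m; "position": TCP position; "ee_rot": TCP orientation; "contact_force": force on the tool from outside, world axes, zero at the start; "wrist_torque": the same for the moment, N m; "gripper_width": finger opening in mm; "grasp_force": force on a finger pad.
Only numpy, scipy, OpenCV 4.12 (cv2) and the standard library are available. Lean on these libraries where they do the work, as an engineer would, in place of code of your own. Each camera call takes 0.05 s, during which the arm holds its last target. There are 200 camera calls.

## Working session

There is one attempt and no reset: what is moved stays moved. The work goes in short steps, Python scripts to look and compute and a tool call to move; the robot and the scene stay as the last step left them, time stands still between calls to the robot, and variables do not carry over. Pictures are saved under pics/ and viewed, at most 13 in all, crops included, and the job is handed in when it is done.

Besides the shell and the picture viewer there is one more tool, called by a JSON object that holds its "fn" and its "kwargs". servo_tool: Moves the arm, as the interface text tells. Its arguments: {"type":"object","properties":{"plan":{"type":"array"}},"required":["plan"]}

```bash
mkdir -p pics
python3 - <<'E'
from bench import arm, vision
import cv2, numpy as np
s=arm.read_state(); print(s)
for n in("scene","top"):
    d=vision.get_image(n); cv2.imwrite(f"pics/{n}0.png",d["image"][:,:,::-1]); np.savez(f"{n}0.npz",**d); print(n,d["K"],d["D"],d["world_to_cam"])
E
```

```text
{'clock': 0.0, 'joints': array([ 1.50860243e+00,  3.85542028e-01,  6.64954606e-03, -4.82603783e-04,
       -1.19403104e+00, -2.58609966e-01]), 'joint_vel': array([ 6.16152200e-04, -5.39222060e-06, -1.83589988e-03, -9.19872531e-04,
       -7.82721351e-04, -3.56461563e-04]), 'joint_efforts': array([ 6.44221673e-04, -3.92290056e+01,  1.88405228e+01,  4.18619648e+00,
       -4.59777730e-03, -5.55921517e-06]), 'position': array([196.87739551, 592.56810279, 230.2420865 ]), 'ee_rot': array([ 9.87148365e-01, -1.59802769e-01, -1.18915397e-04,  1.08046568e-03]), 'contact_force': array([ 0.21861459,  0.72566483, -1.11353145]), 'wrist_torque': array([-0.00135734, -0.03443965,  0.02184322]), 'grasp_force': 0.0, 'gripper_width': 85.37474211728725}
scene [[458.06268696   0.         320.35632111]
 [  0.         458.06268696 237.09156117]
 [  0.           0.           1.        ]] [-0.04232977  0.          0.          0.          0.        ] [[ 6.37977328e-01 -7.69959131e-01 -1.21600261e-02 -4.00884577e+02]
 [-4.39458870e-01 -3.51071480e-01 -8.26816012e-01  2.95591197e+02]
 [ 6.32345500e-01  5.32833701e-01 -5.62341014e-01  5.12958766e+02]
 [ 0.00000000e+00  0.00000000e+00  0.00000000e+00  1.00000000e+00]]
top [[569.43302125   0.         317.82526323]
 [  0.         569.43302125 239.07063736]
 [  0.           0.           1.        ]] [-0.17426862  0.          0.          0.          0.        ] [[-1.59367202e-02 -9.99772529e-01  1.41743305e-02 -2.87245827e+01]
 [-9.94094553e-01  1.43211567e-02 -1.07568232e-01  6.02550858e+02]
 [ 1.07340771e-01 -1.58049096e-02 -9.94096657e-01  8.91930698e+02]
 [ 0.00000000e+00  0.00000000e+00  0.00000000e+00  1.00000000e+00]]
```

View pics/scene0.png

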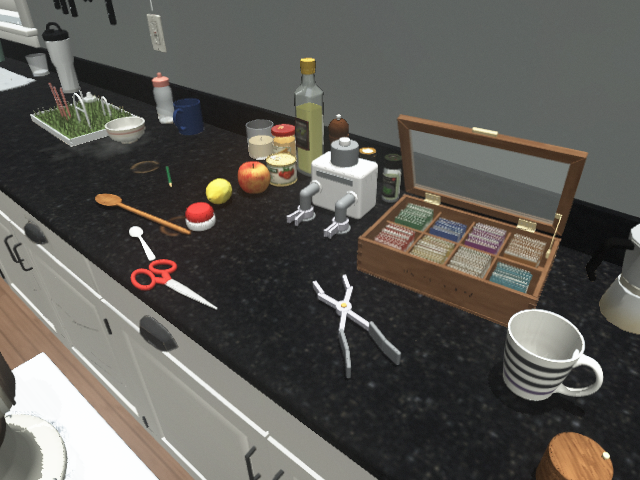

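View pics/top0.png

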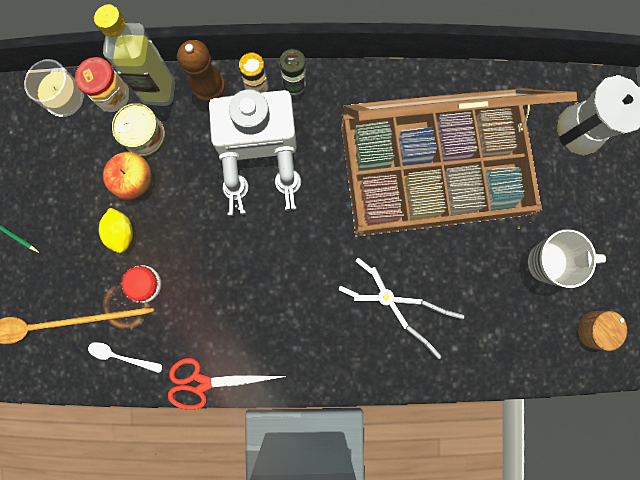

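```bash
cat > h.py <<'E'
import numpy as np, cv2
def ray(d,uv):
    p=cv2.undistortPoints(np.array(uv,float).reshape(-1,1,2),d["K"],d["D"]).reshape(-1,2)
    r=np.c_[p,np.ones(len(p))]; W=d["world_to_cam"] if "world_to_cam" in d else d["w2c"]
    R,t=W[:3,:3],W[:3,3]; return -R.T@t, r@R
def onplane(d,uv,z):
    c,r=ray(d,uv); return c+r*((z-c[2])/r[:,2])[:,None]
def tri(views):  # list of (d,uv) one pixel each
    A=np.zeros((3,3));b=np.zeros(3)
    for d,uv in views:
        c,r=ray(d,[uv]); r=r[0]/np.linalg.norm(r[0]); P=np.eye(3)-np.outer(r,r); A+=P;b+=P@c
    return np.linalg.solve(A,b)
E
python3 - <<'E'
from h import *
t=dict(np.load("top0.npz")); s=dict(np.load("scene0.npz"))
a=cv2.resize(t["image"][140:225,200:310],None,fx=3.6,fy=3.6,interpolation=cv2.INTER_CUBIC)
b=cv2.resize(t["image"][250:365,330:470],None,fx=2.8,fy=2.8,interpolation=cv2.INTER_CUBIC)
c=cv2.resize(s["image"][170:240,280:370],None,fx=4,fy=4,interpolation=cv2.INTER_CUBIC)
o=np.zeros((600,800,3),np.uint8)
for im,y,x in((a,0,0),(b,0,400),(c,310,0)): 
    im=im[:600-y,:800-x]; o[y:y+im.shape[0],x:x+im.shape[1]]=im
cv2.imwrite("pics/crop.png",o[:,:,::-1])
print("pin tri",tri([(t,(386,297)),(s,(344,306))]))
for n,uv in dict(pin=(386,297),j1=(358,262),j2=(342,291),h1=(462,317),h2=(438,356),pipeL=(235,188),pipeR=(288,182)).items():
    print(n,onplane(t,[uv],15)[0].round(), onplane(t,[uv],67)[0].round(), t["z_map"][uv[1],uv[0]])
E
```

```text
pin tri [ 507.0316964  -149.5359311    15.66912593]
pin [ 506. -149.   15.] [ 506. -142.   67.] 935.07587
j1 [ 565. -104.   15.] [561. -99.  67.] 939.3209
j2 [518. -76.  15.] [517. -74.  67.] 950.6798
h1 [ 470. -276.   15.] [ 472. -262.   67.] 923.1441
h2 [ 407. -233.   15.] [ 412. -222.   67.] 917.3912
pipeL [692.  99.  15.] [682.  93.  67.] 921.2125
pipeR [701.  10.  15.] [690.   8.  67.] 915.03595
```

View pics/crop.png

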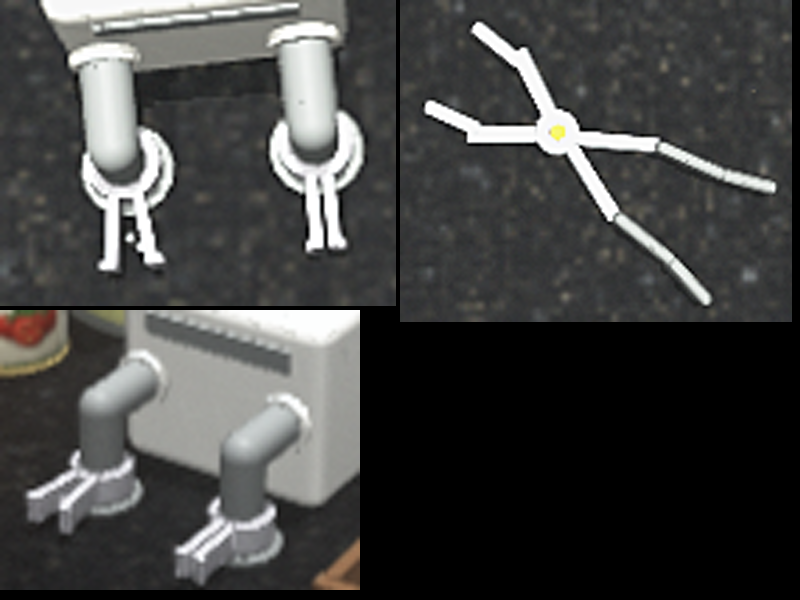

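Run:
```python
from h import *
from bench import vision,arm
d=vision.get_image("wrist"); print(d["mount"].round(3),d["K"][0,0],d["D"])
print("ws",arm.hold_point_z)
for n in("top0","scene0"):
    t=dict(np.load(n+".npz")); 
    vv,uu=np.mgrid[0:480,0:640]; uv=np.c_[uu.ravel(),vv.ravel()]
    p=cv2.undistortPoints(uv.astype(float).reshape(-1,1,2),t["K"],t["D"]).reshape(-1,2); z=t["z_map"].ravel()
    X=np.c_[p,np.ones(len(p))]*z[:,None]; W=t["world_to_cam"]; X=(X-W[:3,3])@W[:3,:3]
    def box(x0,x1,y0,y1,z0,z1): return X[(z>0)&(X[:,0]>x0)&(X[:,0]<x1)&(X[:,1]>y0)&(X[:,1]<y1)&(X[:,2]>z0)&(X[:,2]<z1)]
    tb=box(450,650,-60,80,-20,20); print(n,"table z",np.median(tb[:,2]),tb[:,2].std())
    for nm,B in dict(pl=(380,620,-310,-60,8,40),earL=(600,672,60,140,10,40),earR=(610,682,-30,50,10,40),pipeL=(640,730,70,125,25,66),pipeR=(650,740,-20,40,25,66)).items():
        q=box(*B); print(nm,len(q),q.mean(0).round(1),q.min(0).round(),q.max(0).round(),np.percentile(q[:,2],90).round(1))
        if nm=="pl":
            w,v=np.linalg.eigh(np.cov(q[:,:2].T)); print("axis",np.degrees(np.arctan2(*v[::-1,1])))
```

```text
[[-1.00000e-03 -9.47000e-01 -3.22000e-01  8.27580e+01]
 [ 1.00000e+00 -1.00000e-03 -1.00000e-03  4.80000e-02]
 [ 0.00000e+00 -3.22000e-01  9.47000e-01 -1.42595e+02]
 [ 0.00000e+00  0.00000e+00  0.00000e+00  1.00000e+00]] 376.3937933991585 [0.00959045 0.         0.         0.         0.        ]
ws 18.700000000000003
top0 table z -1.5345444452662351 1.6952721054593407
pl 1474 [ 505.3 -165.8   18. ] [ 404. -276.    8.] [620. -70.  40.] 24.9
axis -137.43923748136893
earL 128 [658.9  96.7  19.1] [646.  81.  10.] [672. 110.  27.] 22.2
earR 115 [666.5   8.6  19.6] [654.  -1.  11.] [682.  16.  25.] 22.3
pipeL 426 [704.6 100.2  58.6] [661.  85.  25.] [730. 115.  66.] 65.3
pipeR 417 [713.1  12.7  59.2] [693.   1.  25.] [740.  27.  66.] 65.2
scene0 table z -0.43829005495109946 0.9863712039852524
pl 2237 [ 526.3 -175.3   19.9] [ 403. -279.    8.] [620. -72.  40.] 29.7
axis -149.90645223357873
earL 108 [657.6  95.3  17.4] [647.  79.  10.] [672. 109.  24.] 21.8
earR 106 [665.3   4.3  18.1] [653.  -5.  10.] [681.  13.  25.] 22.1
pipeL 277 [698.1  93.5  50.8] [684.  86.  25.] [730. 107.  66.] 64.5
pipeR 313 [706.6   4.8  51. ] [692.  -3.  25.] [740.  20.  66.] 64.8
```

{"fn": "servo_tool", "kwargs": {"plan": [[0.16,-0.13,0,0,0,-0.09,1],[0.16,-0.13,0,0,0,-0.09,1],[0.16,-0.13,0,0,0,-0.09,1],[0.16,-0.13,0,0,0,-0.09,1],[0.13,-0.15,0,0,0,-0.09,1],[0,-0.2,0,0,0,-0.09,1],[0,-0.2,0,0,0,-0.09,1],[0,-0.2,0,0,0,-0.09,1],[0,-0.2,0,0,0,0,1],[0,-0.2,0,0,0,0,1],[0,0,0,0,0,0,1]]}}

```text
clock: 1.52
position: [427.2, 88.8, 231.3]
ee_rot: [-0.635, 0.773, 0.0, -0.0]
contact_force: [0.7, -0.4, -0.2]
gripper_width: 85.9
grasp_force: 0.0
```

{"fn": "servo_tool", "kwargs": {"plan": [[0.2,0,0,0,0,0,1],[0.2,0,0,0,0,0,1],[0.05,0,0,0,0,0,1],[0,0,0,0,0,0,1],[0,0,0,0,0,0,1]]}}

```text
clock: 2.15
position: [561.8, 92.5, 231.3]
ee_rot: [-0.637, 0.771, 0.0, -0.0]
contact_force: [-1.3, 0.4, -0.1]
gripper_width: 85.7
grasp_force: 0.0
```

```bash
cat > grab.py <<'E'
import sys; from h import *
from bench import arm,vision
from scipy.spatial.transform import Rotation as R
s=arm.read_state(); d=vision.get_image("wrist")
T=np.eye(4); T[:3,:3]=R.from_quat(s["ee_rot"]).as_matrix(); T[:3,3]=s["position"]
d["w2c"]=np.linalg.inv(T@d["mount"]); d.pop("world_to_cam",None)
n=sys.argv[1]; np.savez(n+".npz",**d); cv2.imwrite(f"pics/{n}.png",d["image"][:,:,::-1]); print(s["position"].round(1))
E
python3 grab.py w1
```

```text
[561.8  92.5 231.3]
```

View pics/w1.png

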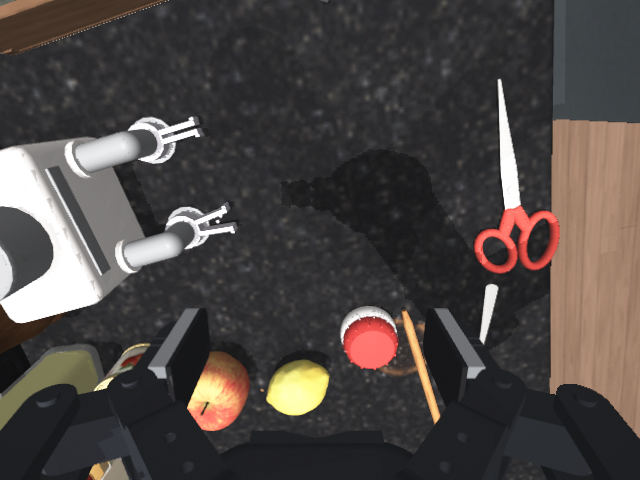

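{"fn": "servo_tool", "kwargs": {"plan": [[-0.12,-0.16,0,0,0,-0.06,1],[-0.12,-0.16,0,0,0,-0.06,1],[-0.06,-0.2,0,0,0,-0.06,1],[0,-0.2,0,0,0,0,1],[0,-0.2,0,0,0,0,1],[0,0,0,0,0,0,1],[0,0,0,0,0,0,1]]}}

```text
clock: 3.08
position: [472.3, -183.4, 231.7]
ee_rot: [-0.488, 0.873, -0.0, 0.0]
contact_force: [0.4, -0.4, 0.5]
gripper_width: 85.3
grasp_force: 0.0
```

```bash
python3 grab.py w2
```

```text
[ 472.3 -183.4  231.7]
```

View pics/w2.png

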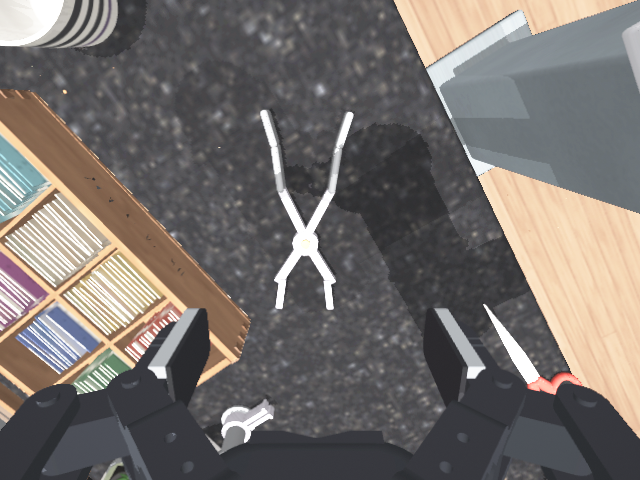

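Run:
```python
from h import *
t,s,w1,w2=[dict(np.load(n+".npz")) for n in("top0","scene0","w1","w2")]
P={"pin":[(t,(386.2,297)),(w2,(305,243)),(s,(344,306))],
"h1":[(t,(462.5,316.8)),(w2,(266,113))],"h2":[(t,(439.5,356.5)),(w2,(350,115))],
"j1":[(t,(358.5,260.5)),(w2,(280,306))],"j2":[(t,(341.5,289.5)),(w2,(330,307))],
"e1":[(t,(230,214)),(w1,(236,230)),(s,(288,217))],"e2":[(t,(242,212.5)),(w1,(228,209)),(s,(297,221))],
"e3":[(w1,(197,119)),(t,(286,208))],"e4":[(w1,(199,131)),(t,(294,207))]}
for k,v in P.items(): print(k,tri(v).round(1))
for z in (22,):
  for nm,d,uvs in(("top",t,[(230,214),(242,212.5),(235.5,187),(288,181.7)]),("w1",w1,[(236,230),(228,209),(186,228),(152,140)]),("sc",s,[(288,217),(297,221)])): print(nm,onplane(d,uvs,z).round(1)[:,:2].tolist())
z=15
for nm,d,uvs in(("top",t,[(386.2,297),(462.5,316.8),(439.5,356.5),(358.5,260.5),(341.5,289.5)]),("w2",w2,[(305,243),(266,113),(350,115),(280,306),(330,307)])): 
  q=onplane(d,uvs,z)[:,:2];print(nm,q.round(1).tolist())
  m=(q[3]+q[4])/2-(q[1]+q[2])/2; print("heading",np.degrees(np.arctan2(m[1],m[0])),np.linalg.norm(m))
```

```text
pin [ 507.  -149.3   16.2]
h1 [ 470.2 -273.    25.7]
h2 [ 407.6 -232.5   29.2]
j1 [ 566.6 -104.    21.6]
j2 [520.6 -75.6  23.2]
e1 [647.4 107.5  19.1]
e2 [650.9  86.7  15.2]
e3 [650.    7.5  39.5]
e4 [664.4   6.7 -16.6]
top [[647.0, 106.6], [649.2, 86.7], [692.3, 97.6], [699.9, 10.0]]
w1 [[645.0, 109.1], [647.1, 87.0], [692.5, 97.8], [697.7, 11.4]]
sc [[645.6, 102.4], [645.7, 76.9]]
top [[506.4, -149.2], [470.6, -276.4], [406.3, -235.7], [567.4, -104.8], [520.1, -75.7]]
heading 57.590832420123526 196.44001180974956
w2 [[507.3, -148.1], [470.7, -273.0], [406.6, -231.6], [568.7, -101.0], [523.4, -71.7]]
heading 57.08104003199564 197.70909894502282
```

{"fn": "servo_tool", "kwargs": {"plan": [[-0.019,-0.096,-0.1,0,0,-0.0095,1],[0,0,-0.17,0,0,0,1],[0,0,-0.17,0,0,0,1],[0,0,-0.132,0,0,0,1],[0,0,0,0,0,0,1],[0,0,0,0,0,0,1]]}}

```text
clock: 3.88
position: [469.0, -211.9, 61.4]
ee_rot: [-0.481, 0.877, -0.001, 0.001]
contact_force: [0.0, -0.1, -0.1]
gripper_width: 85.4
grasp_force: 0.0
```

```bash
python3 grab.py w3
```

```text
[ 469.  -211.9   61.4]
```

View pics/w3.png

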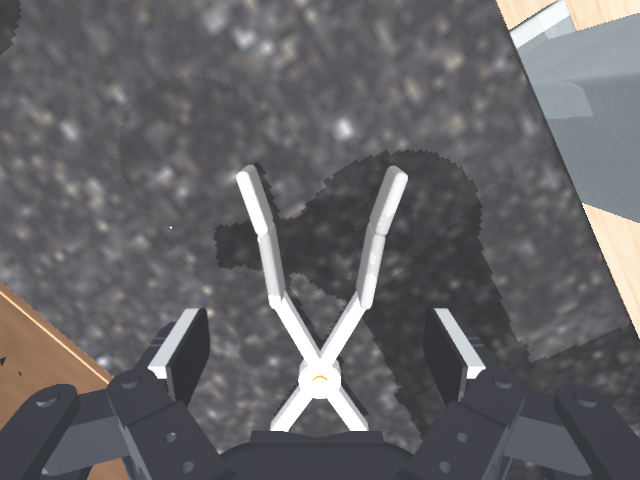

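Run:
```python
from h import *
w=dict(np.load("w3.npz")); w2=dict(np.load("w2.npz"))
for nm,a,b in(("pin",(320,378),(305,243)),("h1",(243,172),(266,113)),("h2",(398,173),(350,115)),("b1",(276,300),(281,190)),("b2",(366,300),(333,190)),("c1",(263,233),(275,150)),("c2",(381,234),(338,150))): 
  print(nm,tri([(w,a),(w2,b)]).round(1), onplane(w,[a],26 if nm!="pin" else 16).round(1))
print(w["K"])
```

```text
pin [ 507.6 -147.4   13.1] [[ 506.1 -149.4   16. ]]
h1 [ 471.5 -274.2   14.2] [[ 469.3 -275.7   26. ]]
h2 [ 406.1 -231.1    6.9] [[ 407.7 -236.    26. ]]
b1 [ 498.3 -206.9   15.6] [[ 494.6 -211.3   26. ]]
b2 [ 455.4 -180.7   17. ] [[ 454.3 -185.7   26. ]]
c1 [ 483.5 -241.7    8.6] [[ 478.8 -245.8   26. ]]
c2 [ 430.7 -210.7   17.8] [[ 429.4 -213.7   26. ]]
[[376.3937934    0.         316.21373932]
 [  0.         376.3937934  234.61738251]
 [  0.           0.           1.        ]]
```

{"fn": "servo_tool", "kwargs": {"plan": [[-0.009,-0.002,-0.1,0,0,0,1],[0,0,-0.065,0,0,0,1],[0,0,-0.03,0,0,0,1],[0,0,0,0,0,0,1],[0,0,0,0,0,0,1]]}}

```text
clock: 4.55
position: [465.7, -213.3, 2.4]
ee_rot: [-0.48, 0.877, -0.001, 0.001]
contact_force: [-0.0, -0.3, 0.3]
gripper_width: 85.4
grasp_force: 0.0
```

{"fn": "servo_tool", "kwargs": {"plan": [[0,0,0,0,0,0,0.635],[0,0,0,0,0,0,0.635],[0,0,0,0,0,0,0.635],[0,0,0,0,0,0,0.635],[0,0,0,0,0,0,0.635]]}}

```text
clock: 5.18
position: [466.3, -213.8, 3.3]
ee_rot: [-0.481, 0.877, -0.001, 0.001]
contact_force: [-0.9, -1.1, 10.7]
gripper_width: 54.4
grasp_force: 10.4
```

{"fn": "servo_tool", "kwargs": {"plan": [[0,0,0.03,0,0,0,0.635],[0,0,0.08,0,0,0,0.635],[0,0,0.06,0,0,0,0.635],[0,0,0,0,0,0,0.635],[0,0,0,0,0,0,0.635]]}}

```text
clock: 5.8
position: [463.9, -212.9, 51.6]
ee_rot: [-0.48, 0.877, 0.001, -0.0]
contact_force: [0.3, -0.2, -1.9]
gripper_width: 54.4
grasp_force: 7.9
```

```bash
python3 grab.py w4
```

```text
[ 463.9 -212.9   51.6]
```

View pics/w4.png

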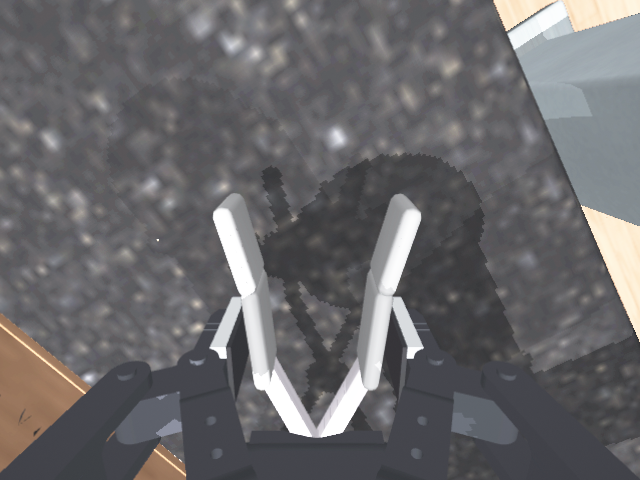

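{"fn": "servo_tool", "kwargs": {"plan": [[0,0.08,0,0,0,0,0.635],[0,0.14,0,0,0,0,0.635],[0,0.14,0,0,0,0,0.635],[0,0.14,0,0,0,-0.05,0.635],[0,0.14,0,0,0,-0.07,0.635],[0.009,0.14,0,0,0,-0.07,0.635],[0,0.12,0,0,0,-0.07,0.635],[0,0.086,0,0,0,-0.07,0.635],[0,0,0,0,0,-0.07,0.635],[0,0,0,0,0,-0.067,0.635],[0,0,0,0,0,0,0.635],[0,0,0,0,0,0,0.635]]}}

```text
clock: 7.35
position: [467.1, 82.4, 51.7]
ee_rot: [-0.035, 0.999, -0.0, -0.001]
contact_force: [-0.1, -0.5, -1.5]
gripper_width: 54.1
grasp_force: 7.9
```

```bash
python3 grab.py w5
python3 - <<'E'
from h import *
from bench import vision
d=vision.get_image("top"); s=vision.get_image("scene"); np.savez("top1.npz",**d); np.savez("scene1.npz",**s)
a=cv2.resize(d["image"][150:350,180:330],None,fx=2.6,fy=2.6,interpolation=cv2.INTER_CUBIC)
b=cv2.resize(s["image"][150:300,220:380],None,fx=2.5,fy=2.5,interpolation=cv2.INTER_CUBIC)
o=np.zeros((600,800,3),np.uint8); o[:a.shape[0],:a.shape[1]]=a; o[:b.shape[0],395:395+b.shape[1]]=b
cv2.imwrite("pics/c2.png",o[:,:,::-1])
E
```

```text
[467.1  82.4  51.7]
```

View pics/c2.png

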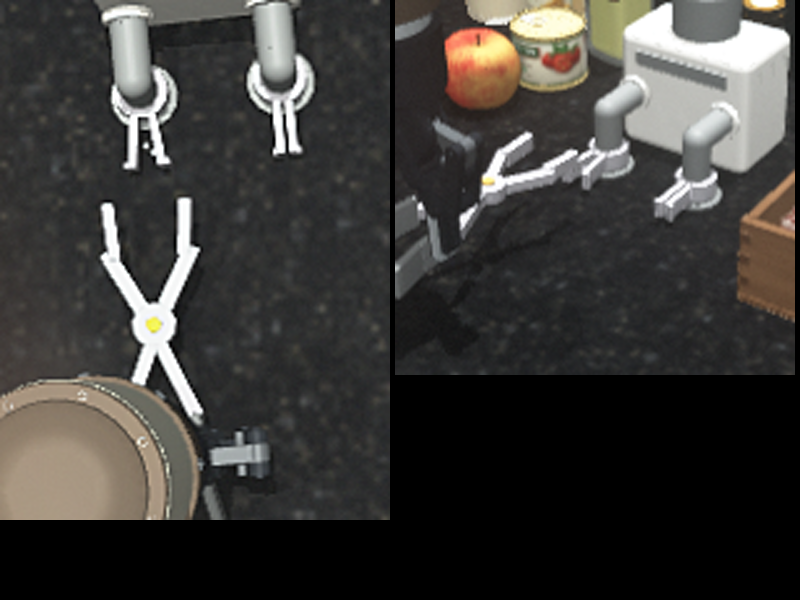

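Run:
```python
from h import *
t=dict(np.load("top1.npz"));s=dict(np.load("scene1.npz"))
print("pin",tri([(t,(239.2,274.6)),(s,(257.2,222.8))]).round(1))
print("j1",tri([(t,(221.2,228.8)),(s,(274,205.2))]).round(1))
print("j2",tri([(t,(251.2,226.9)),(s,(292,212))]).round(1))
for z in(45,55,63,70): print(z,onplane(t,[(239.2,274.6),(221.2,228.8),(251.2,226.9)],z)[:,:2].round(1).tolist())
W=t["world_to_cam"];R=W[:3,:3]
for u,v in((239,275),(221,231),(251,230),(225,250),(248,255)):
  m=t["z_map"][v-1:v+2,u-1:u+2].min(); c,r=ray(t,[(u,v)]); print((c+r*m).round(1))
```

```text
pin [545.   85.9  64.1]
j1 [618.5 114.8  58.5]
j2 [620.7  67.   59.2]
45 [[545.5, 88.6], [619.6, 117.6], [621.9, 69.1]]
55 [[545.1, 87.4], [618.3, 116.0], [620.6, 68.1]]
63 [[544.7, 86.4], [617.3, 114.8], [619.6, 67.3]]
70 [[544.4, 85.5], [616.4, 113.7], [618.6, 66.5]]
[[543.9  86.2  67. ]]
[[613.8 115.1  63.2]]
[[614.4  67.4  64.6]]
[[583.5 108.6  63.7]]
[[575.1  72.3  64.6]]
```

{"fn": "servo_tool", "kwargs": {"plan": [[0,0.01,-0.06,0,0,0,0.635],[0,0,-0.06,0,0,0,0.635],[0,0,-0.036,0,0,0,0.635],[0,0,0,0,0,0,0.635],[0.03,0.002,0,0,0,0,0.635],[0.03,0.002,0,0,0,0,0.635],[0.03,0.002,0,0,0,0,0.635],[0.03,0.002,0,0,0,0,0.635],[0.007,0.001,0,0,0,0,0.635],[0,0,0,0,0,0,0.635],[0,0,0,0,0,0,0.635]]}}

```text
clock: 8.88
position: [505.1, 88.2, 5.3]
ee_rot: [-0.034, 0.999, -0.0, -0.0]
contact_force: [-0.7, 0.3, -2.6]
gripper_width: 54.2
grasp_force: 7.9
```

Run:
```python
from h import *
from bench import vision
d=vision.get_image("top"); s=vision.get_image("scene"); np.savez("top2.npz",**d); np.savez("scene2.npz",**s)
a=cv2.resize(d["image"][160:290,200:310],None,fx=3.6,fy=3.6,interpolation=cv2.INTER_CUBIC)
b=cv2.resize(s["image"][170:260,250:350],None,fx=4,fy=4,interpolation=cv2.INTER_CUBIC)
o=np.zeros((600,800,3),np.uint8); o[:a.shape[0],:a.shape[1]]=a; o[:b.shape[0],400:400+b.shape[1]]=b
cv2.imwrite("pics/c3.png",o[:,:,::-1])
```

```text
(no output)
```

View pics/c3.png

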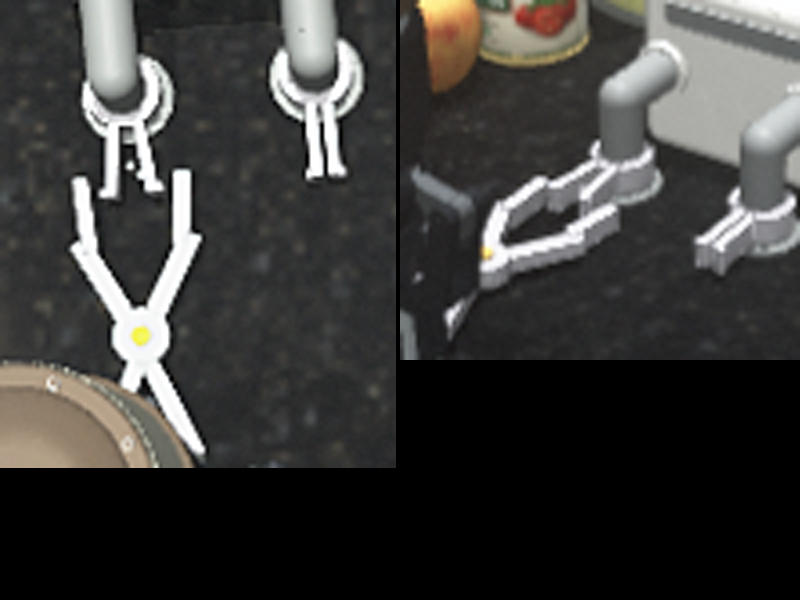

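{"fn": "servo_tool", "kwargs": {"plan": [[0.018,0.001,0,0,0,0,0.635],[0,0,0,0,0,0,0.635],[0,0,0.002,0,0,0,0.5],[0,0,0.003,0,0,0,0.4],[0,0,0.003,0,0,0,0.3],[0,0,0.002,0,0,0,0.235],[0,0,0,0,0,0,0.235],[0,0,0,0,0,0,0.235],[0,0,0,0,0,0,0.235]]}}

```text
clock: 10.1
position: [510.1, 88.3, 8.1]
ee_rot: [-0.034, 0.999, -0.0, -0.001]
contact_force: [-4.6, 1.1, -0.9]
gripper_width: 20.9
grasp_force: 48.8
```

Run:
```python
from h import *
from bench import vision
d=vision.get_image("top"); s=vision.get_image("scene")
a=cv2.resize(d["image"][160:290,200:310],None,fx=3.6,fy=3.6,interpolation=cv2.INTER_CUBIC)
b=cv2.resize(s["image"][170:260,250:350],None,fx=4,fy=4,interpolation=cv2.INTER_CUBIC)
o=np.zeros((600,800,3),np.uint8); o[:a.shape[0],:a.shape[1]]=a; o[:b.shape[0],400:400+b.shape[1]]=b
cv2.imwrite("pics/c4.png",o[:,:,::-1])
```

```text
(no output)
```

View pics/c4.png

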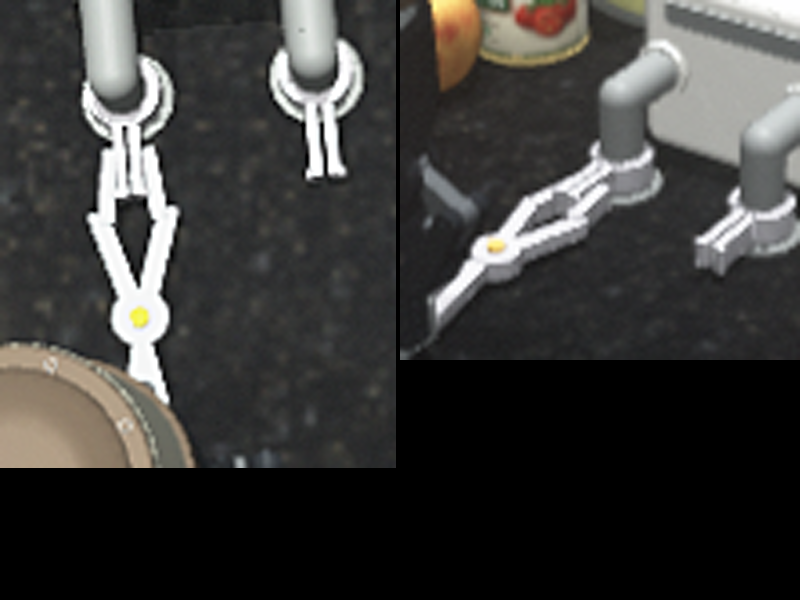

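{"fn": "servo_tool", "kwargs": {"plan": [[0,0,-0.002,0,0,0,0.35],[0,0,-0.003,0,0,0,0.45],[0,0,-0.003,0,0,0,0.55],[0,0,-0.002,0,0,0,0.635],[0,0,0,0,0,0,0.635],[-0.05,-0.003,0,0,0,0,0.635],[-0.05,-0.003,0,0,0,0,0.635],[-0.02,-0.002,0,0,0,0,0.635],[0,0,-0.005,0,0,0,0.635],[0,0,-0.003,0,0,0,0.635],[0,0,0,0,0,0,0.635]]}}

```text
clock: 11.58
position: [475.1, 86.4, 3.3]
ee_rot: [-0.034, 0.999, -0.0, -0.0]
contact_force: [-2.3, 1.8, 3.4]
gripper_width: 54.3
grasp_force: 7.6
```

{"fn": "servo_tool", "kwargs": {"plan": [[0,0,0,0,0,0,0.7],[0,0,0,0,0,0,0.8],[0,0,0,0,0,0,1],[0,0,0,0,0,0,1],[0,0,0,0,0,0,1],[0,0,0.04,0,0,0,1],[0,0,0.1,0,0,0,1],[0,0,0.15,0,0,0,1],[0,0,0.15,0,0,0,1],[-0.1,0,0.15,0,0,0,1],[-0.1,0,0,0,0,0,1],[0,0,0,0,0,0,1],[0,0,0,0,0,0,1]]}}

```text
clock: 13.2
position: [415.3, 86.4, 180.6]
ee_rot: [-0.034, 0.999, 0.0, 0.001]
contact_force: [-0.1, 0.2, -0.2]
gripper_width: 85.2
grasp_force: 0.0
```

Run:
```python
from h import *
from bench import vision
d=vision.get_image("top"); s=vision.get_image("scene")
a=cv2.resize(d["image"][160:370,180:310],None,fx=2.8,fy=2.8,interpolation=cv2.INTER_CUBIC)
b=cv2.resize(s["image"][160:290,210:350],None,fx=3,fy=3,interpolation=cv2.INTER_CUBIC)
o=np.zeros((600,800,3),np.uint8); o[:a.shape[0],:a.shape[1]]=a; b=b[:,:430]; o[:b.shape[0],370:370+b.shape[1]]=b
cv2.imwrite("pics/c5.png",o[:,:,::-1])
```

```text
(no output)
```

View pics/c5.png

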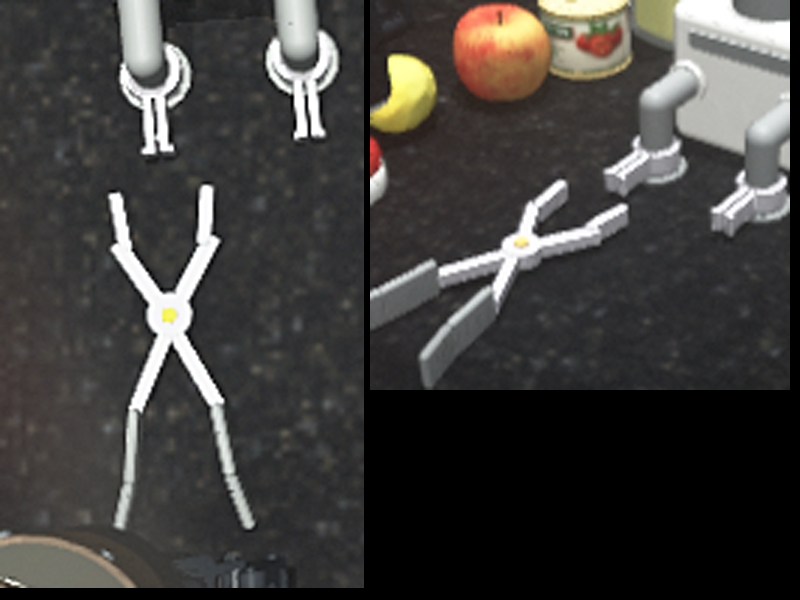

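The left clip is shut, with ears at (158,150) parallel like its neighbour's. The pliers lie flat and open on the worktop with the pin at (169,315), clear of the robot.

```bash
python3 -c "
from bench import arm
print(arm.job_done())"
```

```text
the job is handed in; nothing more can be done
None
```

The open clip is snapped shut, the pliers lie released, open and flat on the worktop by the last pictures, and the job is handed in at about 13 s; no verdict was returned.

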